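# Tip the carton of lids into the green bay

## Robot

A 7-joint arm with a two-finger parallel gripper is mounted at the origin on the work surface. World frame = base frame: x ahead of the robot, y to its left, z up, the work surface at z = 0. Lengths are in mm, angles in rad, forces in N, time in s.
With the tool pointing down it reaches from about 425 to 875 mm from the base axis. Payload 4.7 kg.
Tool frame: the origin (TCP) lies midway between the tips of the shut fingers; the grasp point (between the pads) lies 19 mm behind it (grasp_offset is the distance from the TCP to the grasp point, in mm); z points along the fingers, y is the direction in which the jaws open and shut (so a half turn about z gives the same grasp; the last joint's range is limited). The gripper opens to 85 mm and grips with 20 to 120 N. Pads are 22 mm wide; open, the fingers measure 114 mm over their backs; the gripper's body (76 mm by 85 mm) begins 54 mm behind the grasp point. The pads swing forward as they close: fully open they stand 13 mm farther back than shut.
Start: joints at [-1.258, 0.321, -0.07, 1.45, 0.023, 1.371, -0.057], TCP at [191.37, 621.21, 231.349] pointing down, gripper open.
Joint ranges: [-2.86, 2.86], [-0.3, 2.09], [-1.38, 1.24], [0.06, 2.45], [-1.56, 4.7], [0.09, 2.05], [-2.69, 2.69]. Speed limits (rad/s): [2.57, 2.57, 3.14, 3.14, 3.14, 3.14, 3.14].

## Interface

Orientations are given as a unit quaternion [w, x, y, z].
In Python, from station import reach, move_l, move_j, command_gripper, hold, ik, get_obs, camera, camera_params, IKError, finish_job, grasp_offset gives the robot as it stands. The module is installed in compiled form; this text tells all that it offers. Calls block until the motion is done:
- reach(position, orientation): joint-space move of the TCP to a pose.
- move_l(position, orientation=None, feed=150, stop_force=None): straight line of the TCP; orientation=None keeps the orientation; feed is the mean speed in mm/s. With stop_force (N) it stops when the force on the tool has changed by that much, and returns True; else False.
- move_j(angles): joint-space move.
- command_gripper(opening, force=None): opening from 0.0 (shut) to 1.0 (fully open); force is the grip in N (None keeps the last); returns when the fingers have stopped.
- hold(seconds).
- ik(position, orientation): joint angles nearest the present ones, or None.
- get_obs(): the state.
- camera(name): name is "scene" or "top" or "wrist"; returns the picture (384x512x3 uint8, red, green, blue); there is no depth.
- camera_params(name): a dict with "intrinsics" (3x3 intrinsics, pixels), "cam_to_world" (4x4, takes a point from camera to world coordinates). Camera axes: x right, y down, z forward; pixel columns grow to the right and rows downward; lengths in mm; the calibration is good to about 2 mm. A picture is of the moment at which its call begins: read the wrist's pose just before it. camera_params takes no time and is no camera call; for the wrist camera it gives the pose at the moment of the call.
A pose or a line that the arm cannot do raises IKError and nothing moves.
- finish_job(): hands the job in, once; it reports no verdict.
The state is a dict: "time_s": time; "qpos": joint angles; "joint_vel": joint speeds; "joint_torque": joint torques, N m; "position": TCP position; "ee_rot": TCP orientation; "wrist_force": force on the tool from outside, world axes, zero at the start; "torque": the same for the moment, N m; "finger_gap": opening from 0.0 (shut) to 1.0 (fully open).
Only numpy, scipy, OpenCV 4.12 (cv2) and the standard library are available. Lean on these libraries where they do the work, as an engineer would, in place of code of your own. Each camera call takes 0.05 s, during which the arm holds its last target.

## Task

The carton of jar lids standing between the two taped bays has passed its check. First slide the roll of packing tape out of the green bay onto bare bench, clear of both bays; then push the carton over, pushing high on it, so that it topples and comes down flat, wholly inside the green tape: it must land there, not be shoved in once it is down. Pick nothing up, and leave the three jars standing where they are.

Things in the scene. Friction and masses are not known exactly. Their poses are not given: they have to be found in the camera images.
- carton: white carton with a dark red band, standing on end across the line where the bays meet: 110 mm wide (own x), 80 thick (own y), 200 tall (own z), 0.4 to 0.6 kg evenly spread, loose. Origin: centre of its underside. Broad faces look along own +y and -y, square to the bays' line within 5 degrees. Pushed high it turns about its far lower edge and past 22 degrees falls; pushed low it slides
- carton_center (a point): centre of the carton, half-way up (100 mm above the bench while it stands, 40 mm when it lies on a broad face); axes as the carton's
- carton_foot (a point): centre of the carton's 110 x 80 mm underside; axes as the carton's
- carton_head (a point): centre of the carton's 110 x 80 mm top end, 200 mm from carton_foot; axes as the carton's
- green_bay: rectangle of flat green tape on the bench, fixed, flush. Free inside: 170 mm along own x, 270 along own y; tape 15 mm wide round it. Origin at its centre on the bench (z = 0), own z up. It lies left or right of the red bay, end to end with it, centres 300 mm apart: own +y or -y points at the red bay. The carton falls along this line, to lie from its pivot edge to 200 mm further on
- red_bay: the same rectangle in red tape, for held goods; same size, same axes
- tape_roll: roll of brown packing tape lying flat in the green bay where the carton would fall: 100 mm outer diameter, 48 tall, open core 76 in diameter down to the bench, 0.18 kg, loose. Origin at the centre of its underside, own z up. It can be pushed, or drawn along by closed fingertips in its core. The bench is bare along both long sides of the green bay
- held_jar: bystander: small glass jar, 62 mm in diameter, 90 mm tall, gilt lid, paper label, about 220 g, standing loose; origin at the centre of its underside. Near the middle of the red bay
- jar_a: bystander: small glass jar, 62 mm in diameter, 90 mm tall, gilt lid, paper label, about 220 g, standing loose; origin at the centre of its underside. Behind the carton as the robot sees it, 150 to 180 mm beyond it, a little to the right of the bays' common line
- jar_b: bystander: small glass jar, 62 mm in diameter, 90 mm tall, gilt lid, paper label, about 220 g, standing loose; origin at the centre of its underside. Beside jar_a, a little to the left of that line
There are look-alikes about, which are no part of the job. Leave any yellow look-alike of the carton alone. There is more than one size of the tape_roll; the job needs the larger.

How it is judged:
By the outcome, as a careful person would: the job done as asked, in the order asked, and still so for the second after the job is handed in, with the robot touching nothing.
It also fails if it takes over 58 s, if anything falls off the work surface, if the arm or the gripper's body presses on something with over 40 N, if the wrist force passes 120 N, or if a joint passes its speed limit or range.

## Working session

There is one attempt and no reset: what is moved stays moved. The work goes in short steps, each a Python script; the robot and the scene stay as the last script left them, time stands still between calls to the robot, and variables do not carry over. Pictures are saved under pics/ and viewed, and the job is handed in when it is done.

```bash
mkdir -p pics; ls; python3 - <<'E'
from station import *
import cv2,numpy as np
o=get_obs();print(o['time_s'],o['position'],o['ee_rot'],grasp_offset)
for n in("scene","top","wrist"):
    im=camera(n);cv2.imwrite(f"pics/a_{n}.png",im[:,:,::-1])
    p=camera_params(n);print(n,np.round(p['intrinsics'],1).tolist(),np.round(p['cam_to_world'],3).tolist())
E
```

```text
pics
0.0 [191.21397386 620.66834172 230.21348924] [-9.50518056e-05  1.48805331e-01  9.88866033e-01 -9.65962516e-04] 18.700000000000003
scene [[346.7, 0.0, 254.7], [0.0, 346.7, 186.1], [0.0, 0.0, 1.0]] [[0.0, 0.837, -0.547, 907.568], [1.0, 0.006, 0.009, 25.617], [0.011, -0.547, -0.837, 693.181], [0.0, 0.0, 0.0, 1.0]]
top [[376.9, 0.0, 257.4], [0.0, 376.9, 189.1], [0.0, 0.0, 1.0]] [[0.021, -0.99, 0.142, 432.901], [-1.0, -0.021, -0.002, 51.023], [0.005, -0.142, -0.99, 1002.099], [0.0, 0.0, 0.0, 1.0]]
wrist [[333.9, 0.0, 252.3], [0.0, 333.9, 186.9], [0.0, 0.0, 1.0]] [[0.293, 0.919, 0.265, 125.54], [0.956, -0.282, -0.081, 642.544], [0.0, 0.277, -0.961, 372.815], [0.0, 0.0, 0.0, 1.0]]
```

View pics/a_scene.png

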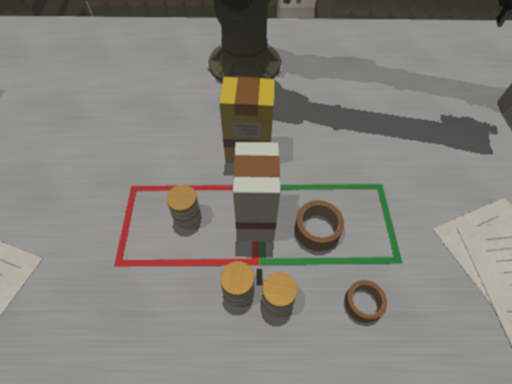

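View pics/a_top.png

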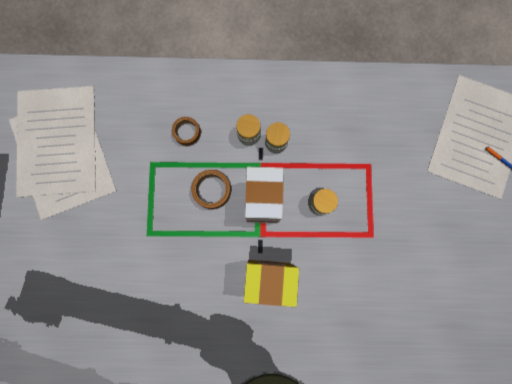

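View pics/a_wrist.png

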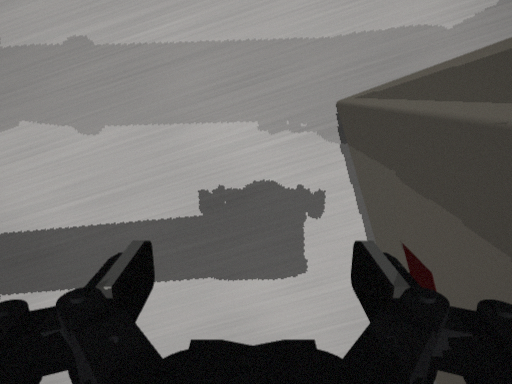

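Scene view: the white carton is at (257,190) and the yellow look-alike at (247,115). The large roll is in the green bay at (320,225) and the small roll outside it at (367,300). Jars are at (183,205), (238,283) and (279,293). The top view agrees: carton (265,193), large roll (211,189), small roll (186,131), yellow carton (272,285).

The candidates for tape_roll are top (211,189) and (186,131). The first is the larger and lies inside the green tape. I'll confirm it in an enlarged crop and measure.

```bash
cat > h.py <<'E'
import cv2,numpy as np
from station import *
def ray(n,uv,p=None):
    p=p or camera_params(n);K=np.array(p['intrinsics']);T=np.array(p['cam_to_world'])
    d=T[:3,:3]@np.linalg.inv(K)@np.array([uv[0],uv[1],1.]);return T[:3,3],d/np.linalg.norm(d)
def plane(n,uv,z):
    o,d=ray(n,uv);return o+d*(z-o[2])/d[2]
def tri(uv1,uv2,n1='top',n2='scene'):
    o1,d1=ray(n1,uv1);o2,d2=ray(n2,uv2)
    s=np.linalg.lstsq(np.c_[d1,-d2],o2-o1,rcond=None)[0]
    a=o1+s[0]*d1;b=o2+s[1]*d2;return (a+b)/2,np.linalg.norm(a-b)
def proj(n,P):
    p=camera_params(n);K=np.array(p['intrinsics']);T=np.linalg.inv(np.array(p['cam_to_world']))
    q=K@(T[:3,:3]@np.array(P,float)+T[:3,3]);return q[:2]/q[2]
E
python3 - <<'E'
from h import *
t=cv2.imread('pics/a_top.png');s=cv2.imread('pics/a_scene.png')
a=cv2.resize(t[110:250,140:290],None,fx=4,fy=4,interpolation=cv2.INTER_CUBIC)
cv2.imwrite('pics/b_top.png',a)
b=cv2.resize(s[130:330,190:400],None,fx=3,fy=3,interpolation=cv2.INTER_CUBIC)
cv2.imwrite('pics/b_scene.png',b)
def outs(im,n):
    h=cv2.cvtColor(im,cv2.COLOR_BGR2HSV)
    M={'green':cv2.inRange(h,(45,80,40),(80,255,255)),
       'red':cv2.inRange(h,(0,170,60),(4,255,255))|cv2.inRange(h,(174,170,60),(180,255,255)),
       'orange':cv2.inRange(h,(5,110,50),(22,255,255))}
    for k,m in M.items():
        cs,_=cv2.findContours(m,cv2.RETR_EXTERNAL,cv2.CHAIN_APPROX_NONE)
        for c in cs:
            if cv2.contourArea(c)<60: continue
            r=cv2.minAreaRect(c)
            print(n,k,int(cv2.contourArea(c)),np.round(r[0],1),np.round(r[1],1),round(r[2],1),cv2.boundingRect(c), np.round(plane(n,r[0],0)[:2]))
            if k=='green':
                hull=cv2.convexHull(c);q=cv2.approxPolyDP(hull,6,True)[:,0]
                for u in q: print('   ',u,np.round(plane(n,u,0)[:2]))
outs(t,'top');outs(s,'scene')
E
```

```text
top green 1267 [203.  199.1] [113.   73.8] 0.8 (146, 162, 114, 75) [547. 194.]
    [150 162] [645. 342.]
    [259 163] [649.  46.]
    [259 236] [452.  42.]
    [146 235] [448. 340.]
top red 927 [316.5 199.5] [ 73. 111.] 90.0 (261, 163, 112, 74) [ 552. -110.]
top orange 855 [274.2 283.2] [29.  42.2] 3.7 (259, 262, 32, 43) [331.   0.]
top orange 451 [325.  200.5] [23. 24.] 90.0 (313, 189, 25, 24) [ 550. -132.]
top orange 704 [264. 192.] [20. 36.] 90.0 (246, 182, 37, 21) [569.  31.]
top orange 1120 [210.7 188.9] [38. 38.] 63.4 (191, 170, 40, 39) [575. 174.]
top orange 420 [277.5 134.5] [23. 23.] 90.0 (266, 123, 24, 24) [729.  -3.]
top orange 553 [186.  130.5] [27.6 26.2] 45.0 (172, 117, 28, 28) [735. 248.]
top orange 407 [248.  126.5] [23. 22.] 90.0 (237, 115, 23, 24) [750.  79.]
scene green 1529 [329.7 224. ] [ 79.5 141.8] 89.3 (259, 184, 143, 81) [555. 201.]
    [382 186] [452. 339.]
    [401 262] [643. 340.]
    [260 264] [649.  44.]
    [259 242] [599.  42.]
    [281 185] [451.  96.]
scene red 741 [186.  225.5] [ 77. 142.] 90.0 (115, 187, 143, 78) [ 560. -119.]
scene red 66 [212. 187.] [ 2. 38.] 90.0 (193, 186, 39, 3) [458. -69.]
scene orange 1089 [366.8 299.8] [40.3 33.9] 45.0 (348, 281, 38, 39) [721. 254.]
scene orange 887 [279.5 289. ] [34. 33.] 90.0 (263, 272, 34, 35) [701.  83.]
scene orange 879 [237. 278.] [34. 32.] 90.0 (221, 261, 33, 35) [678.  -3.]
scene orange 1461 [319.5 221.5] [41. 45.] 90.0 (297, 201, 46, 42) [549. 178.]
scene orange 567 [181.  197.5] [25. 28.] 90.0 (167, 185, 29, 26) [ 488. -139.]
scene orange 906 [251.5 161.9] [53.6 27. ] 1.3 (225, 148, 54, 29) [383.  25.]
scene orange 140 [245.9 126.6] [49.1 26.3] 5.2 (222, 112, 49, 29) [264.   9.]
scene orange 906 [246.   98.5] [45. 26.] 90.0 (233, 76, 27, 46) [156.   8.]
```

View pics/b_top.png

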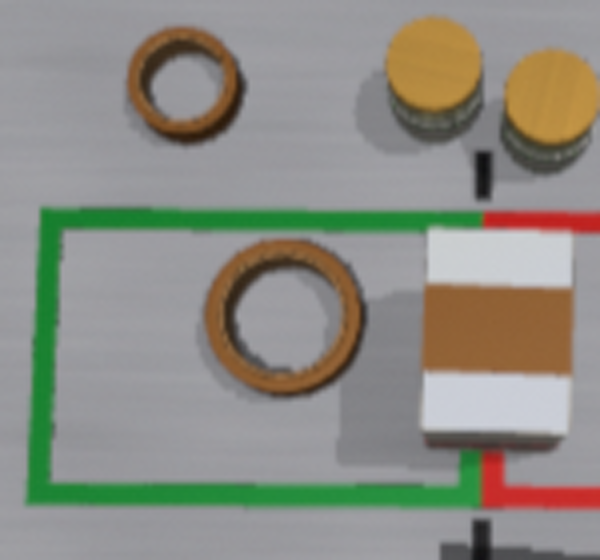

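View pics/b_scene.png

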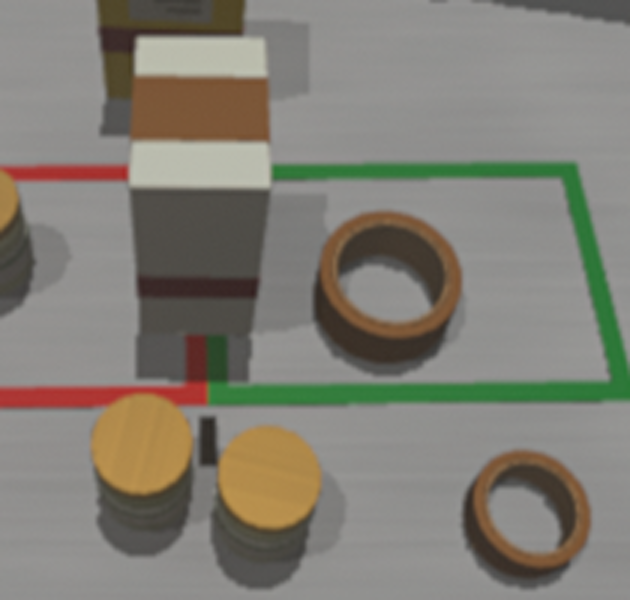

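Crop confirms: the big roll (crop ~(284,316), thick ring inside the green tape) is the target. The smaller ring lies outside the bay. Next I measure the carton's top corners, the roll's rim, the jars and the tape edges.

```bash
python3 - <<'E'
from h import *
ft=lambda x,y:(140+(x+.5)/4-.5,110+(y+.5)/4-.5)
fs=lambda x,y:(190+(x+.5)/3-.5,130+(y+.5)/3-.5)
# carton top corners  (far-left(+x,+y), far-right, near-right, near-left)
T=[ft(428,228),ft(573,230),ft(569,440),ft(421,432)]
S=[fs(271,187),fs(129,187),fs(136,37),fs(264,38)]
print('corners')
for a,b in zip(T,S):
    P,e=tri(a,b);print(np.round(P),round(e,1), np.round(plane('top',a,200)[:2]),np.round(plane('scene',b,200)[:2]))
# base far edge in scene
for u in [(138,332),(251,334)]: print('base far',np.round(plane('scene',fs(*u),0)))
def ell(f,n):
    im=cv2.imread(f);h=cv2.cvtColor(im,cv2.COLOR_BGR2HSV)
    m=cv2.inRange(h,(5,110,50),(22,255,255))
    return m
for nm,bt,bs in [('roll',ft(284,316),fs(392,272)),('small',ft(183,84),fs(528,508)),('jarL',ft(434,63),fs(269,478)),('jarR',ft(552,96),fs(142,443)),('held',(325,201),(182,198))]:
    P,e=tri(bt,bs);print(nm,np.round(P),round(e,1))
# tape edges in top image: inner+outer
im=cv2.imread('pics/a_top.png');h=cv2.cvtColor(im,cv2.COLOR_BGR2HSV)
g=cv2.inRange(h,(45,80,40),(80,255,255));r=cv2.inRange(h,(0,150,60),(6,255,255))|cv2.inRange(h,(174,150,60),(180,255,255))
for n,m in(('g',g),('r',r)):
  for lab,(y0,y1,x0,x1) in {'far':(155,175,165,240),'near':(225,245,165,240),'Rfar':(155,175,295,355),'Rnear':(225,245,295,355)}.items():
    s=np.argwhere(m[y0:y1,x0:x1])
    if len(s)<30: continue
    W=np.array([plane('top',(q[1]+x0,q[0]+y0),0)[:2] for q in s]);p=np.polyfit(W[:,1],W[:,0],1);print(n,lab,'slope',p[0].round(4),'x@y=200',np.polyval(p,200).round(1),'x@42',np.polyval(p,42).round(1))
s=np.argwhere(g[180:220,135:170]);W=np.array([plane('top',(q[1]+135,q[0]+180),0)[:2] for q in s]);p=np.polyfit(W[:,0],W[:,1],1);print('end slope',p[0],np.polyval(p,550))
s=np.argwhere(g[222:228,250:268]);print('line green',np.mean([plane('top',(q[1]+250,q[0]+222),0)[:2] for q in s],axis=0))
s=np.argwhere(r[222:228,255:275]);print('line red',np.mean([plane('top',(q[1]+255,q[0]+222),0)[:2] for q in s],axis=0))
# roll: contour plane at z=48, in both
for n,f,bb in(('top','pics/a_top.png',(165,215,185,235)),('scene','pics/a_scene.png',(198,250,290,345))):
    m=ell(f,n);k=np.zeros_like(m);k[bb[0]:bb[1],bb[2]:bb[3]]=m[bb[0]:bb[1],bb[2]:bb[3]]
    cs,_=cv2.findContours(k,cv2.RETR_EXTERNAL,cv2.CHAIN_APPROX_NONE);c=max(cs,key=cv2.contourArea)[:,0]
    W=np.float32([plane(n,u,48)[:2] for u in c]);print(n,cv2.minEnclosingCircle(W),W.mean(0))
E
```

```text
corners
[597.  74. 200.] 0.4 [597.  74.] [597.  73.]
[598.  -5. 200.] 1.3 [598.  -5.] [598.  -6.]
[484.  -5. 195.] 1.6 [484.  -4.] [488.  -6.]
[486.  74. 198.] 1.2 [486.  75.] [488.  73.]
base far [595.  -8.   0.]
base far [597.  73.   0.]
roll [569. 170.  45.] 1.4
small [727. 244.  26.] 1.1
jarL [726.  76.  86.] 0.6
jarR [706.   1.  87.] 0.9
held [ 539. -117.   83.] 0.3
g far slope -0.0047 x@y=200 640.5 x@42 641.2
g near slope -0.0108 x@y=200 455.9 x@42 457.7
r Rfar slope -0.012 x@y=200 641.8 x@42 643.7
r Rnear slope -0.0159 x@y=200 455.5 x@42 458.0
end slope 0.010072938931080114 334.03331151801206
line green [481.41224752  47.86646777]
line red [480.92818832  32.46862534]
top ((568.0377807617188, 168.80502319335938), 50.213653564453125) [568.18695 168.29115]
scene ((572.2546997070312, 168.01158142089844), 49.167205810546875) [573.1171  168.23294]
```

Measured:
- **Carton:** top at 198–200 mm, spanning x 487–597 and y −6…74, square to the bays.
- **Green bay:** inner edges at x ≈ 464–633 and y ≈ 56–327. Toppling about y = 74 lands the carton at y 74–274, inside the tape.
- **Roll:** centre (570,168), radius 50, rim at 45 mm (text says 48).

The near side of the bay is bare, while the far side has the small roll and jars. So I'll draw the roll toward the robot to about (362,278).

```bash
python3 - <<'E'
from h import *
q=[0,0,1,0];r=.70710678
for p,o in [((570,168,130),q),((570,168,12),q),((340,290,12),q),((340,290,130),q),((542,-60,270),[0,-r,r,0]),((542,-60,168),[0,-r,r,0]),((542,75,168),[0,-r,r,0])]:
    s=ik(p,o);print(p,None if s is None else np.round(s,2))
command_gripper(0.0,40)
reach((570,168,130),q)
o=get_obs();print(o['time_s'],np.round(o['position'],1),o['finger_gap'])
im=camera('wrist');cv2.imwrite('pics/c_wrist.png',im[:,:,::-1])
E
```

```text
(570, 168, 130) [-0.62  0.28  0.34  1.73 -0.1   1.15  1.32]
(570, 168, 12) [-0.59  0.41  0.32  1.82 -0.16  0.93  1.36]
(340, 290, 12) [-0.87  0.13  0.11  2.17 -0.02  0.84  0.82]
(340, 290, 130) [-0.87 -0.03  0.1   2.06  0.    1.11  0.8 ]
(542, -60, 270) None
(542, -60, 168) None
(542, 75, 168) [ 0.89  0.43 -1.31  1.76  0.43  1.29  2.62]
3.0667 [569.8 169.6 130.1] -0.0005203920105667654
```

View pics/c_wrist.png

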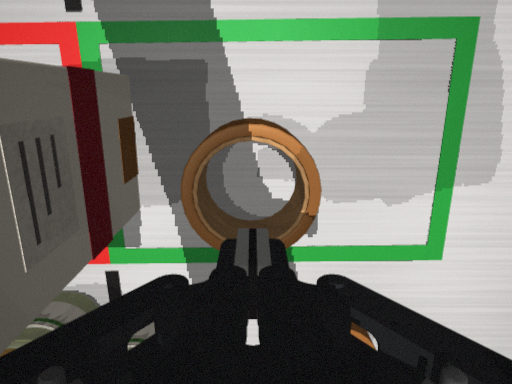

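Wrist view: the large roll is at (251,190) inside the green tape, shut fingertips at about (252,232), carton at left. Next I check the roll centre from this view, then lower and draw.

```bash
python3 - <<'E'
from h import *
im=cv2.imread('pics/c_wrist.png');h=cv2.cvtColor(im,cv2.COLOR_BGR2HSV)
# rim bounds: left 181 / right 321 , top 120
for uv in[(181,190),(321,190),(251,119)]:print(np.round(plane('wrist',uv,46)))
q=[0,0,1,0]
print(move_l((570,168,14),q,feed=120,stop_force=15))
o=get_obs();print(o['time_s'],np.round(o['position'],1),np.round(o['wrist_force'],1))
if o['position'][2]<20:
    print(move_l((340,290,14),q,feed=80,stop_force=30))
    o=get_obs();print(o['time_s'],np.round(o['position'],1),np.round(o['wrist_force'],1))
    im=camera('top');cv2.imwrite('pics/d_top.png',im[:,:,::-1])
E
```

```text
[569. 120.  46.]
[568. 220.  46.]
[519. 170.  46.]
False
4.2333 [570.8 168.2  14.9] [-0.3 -0.6  0.1]
False
7.6417 [340.1 290.   14. ] [-0.2 -0.7 -0. ]
```

View pics/d_top.png

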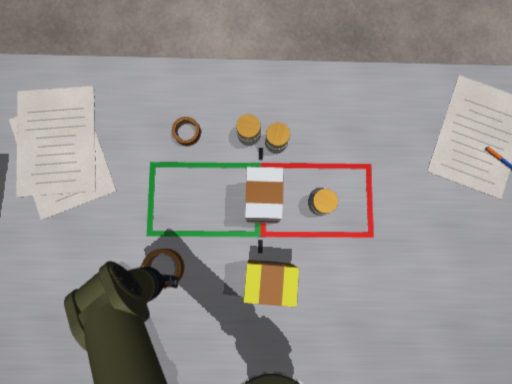

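The roll now lies on bare bench at (162,268), below the green bay. Next I lift and find a reachable pushing pose on the red side.

```bash
python3 - <<'E'
from h import *
move_l((340,290,130),[0,0,1,0],feed=150)
move_l((400,270,330),[0,0,1,0],feed=250)
o=get_obs();print(o['time_s'],np.round(o['position'],1),np.round(o['qpos'],2))
im=camera('top');cv2.imwrite('pics/e_top.png',im[:,:,::-1])
for d in range(-180,181,15):
    a=np.radians(d)/2;qq=[0,np.sin(a),np.cos(a),0]
    R=[ik(p,qq) for p in((542,-60,300),(542,-60,168),(542,75,168))]
    print(d,[None if s is None else np.round(s,1).tolist() for s in R])
E
```

```text
9.6083 [399.1 269.8 328.2] [-0.91 -0.08  0.25  1.7   0.02  1.52  0.9 ]
-180 [[-0.9, 0.1, 1.1, 1.6, -0.1, 1.5, -1.4], [-0.9, 0.2, 1.1, 1.8, -0.2, 1.2, -1.3], [-1.1, 0.2, 1.1, 1.8, -0.2, 1.2, -1.6]]
-165 [[-0.9, 0.1, 1.1, 1.6, -0.1, 1.5, -1.7], [-0.9, 0.2, 1.1, 1.8, -0.2, 1.2, -1.6], [-1.1, 0.2, 1.1, 1.8, -0.2, 1.2, -1.8]]
-150 [[-0.9, 0.1, 1.1, 1.6, -0.1, 1.5, -1.9], [-0.9, 0.2, 1.1, 1.8, -0.2, 1.2, -1.8], [-1.1, 0.2, 1.1, 1.8, -0.2, 1.2, -2.1]]
-135 [[-0.9, 0.1, 1.1, 1.6, -0.1, 1.5, -2.2], [-0.9, 0.2, 1.1, 1.8, -0.2, 1.2, -2.1], [-1.1, 0.2, 1.1, 1.8, -0.2, 1.2, -2.3]]
-120 [[-0.9, 0.1, 1.1, 1.6, -0.1, 1.5, -2.5], [-0.9, 0.2, 1.1, 1.8, -0.2, 1.2, -2.4], [-1.1, 0.2, 1.1, 1.8, -0.2, 1.2, -2.6]]
-105 [None, [-0.9, 0.2, 1.1, 1.8, -0.2, 1.2, -2.6], None]
-90 [None, None, [0.8, 0.4, -1.2, 1.8, 0.4, 1.3, 2.7]]
-75 [None, [1.1, 0.4, -1.2, 1.8, 0.4, 1.3, 2.7], [0.7, 0.3, -1.0, 1.8, 0.2, 1.2, 2.5]]
-60 [[0.6, 0.1, -0.6, 1.6, 0.1, 1.5, 2.6], [0.6, 0.2, -0.6, 1.8, 0.1, 1.2, 2.6], [-0.7, 0.2, 0.6, 1.8, -0.1, 1.2, 2.5]]
-45 [[-0.7, 0.1, 0.8, 1.6, -0.1, 1.5, 2.5], [-0.6, 0.2, 0.8, 1.8, -0.1, 1.2, 2.
[... 1183 characters left out ...]
5, 0.2, 0.6, 1.8, -0.1, 1.2, -0.1], [-0.6, 0.1, 0.5, 1.8, -0.1, 1.2, -0.4]]
120 [[-0.5, 0.1, 0.6, 1.6, -0.0, 1.5, -0.4], [-0.5, 0.2, 0.6, 1.8, -0.1, 1.2, -0.4], [-0.6, 0.1, 0.5, 1.8, -0.1, 1.2, -0.6]]
135 [[-0.5, 0.1, 0.6, 1.6, -0.0, 1.5, -0.7], [-0.5, 0.1, 0.6, 1.8, -0.1, 1.2, -0.6], [-0.6, 0.1, 0.5, 1.8, -0.1, 1.2, -0.9]]
150 [[-0.5, 0.1, 0.6, 1.6, -0.0, 1.5, -1.0], [-0.5, 0.1, 0.6, 1.8, -0.1, 1.2, -0.9], [-0.6, 0.1, 0.5, 1.8, -0.1, 1.2, -1.2]]
165 [[-0.4, 0.1, 0.5, 1.6, -0.0, 1.5, -1.2], [-0.4, 0.1, 0.6, 1.8, -0.1, 1.2, -1.2], [-0.6, 0.1, 0.5, 1.8, -0.1, 1.2, -1.4]]
180 [[-0.9, 0.1, 1.1, 1.6, -0.1, 1.5, -1.4], [-0.9, 0.2, 1.1, 1.8, -0.2, 1.2, -1.3], [-1.1, 0.2, 1.1, 1.8, -0.2, 1.2, -1.6]]
```

```bash
python3 - <<'E'
from h import *
m=cv2.inRange(cv2.cvtColor(cv2.imread('pics/e_top.png'),cv2.COLOR_BGR2HSV),(5,110,50),(22,255,255))
cs,_=cv2.findContours(m,cv2.RETR_EXTERNAL,cv2.CHAIN_APPROX_NONE)
for c in cs:
    if cv2.contourArea(c)>200: W=np.float32([plane('top',u,48)[:2] for u in c[:,0]]);print(cv2.minEnclosingCircle(W))
E
```

```text
((337.0504150390625, 3.049764633178711), 60.94943618774414)
((364.0777282714844, 282.39910888671875), 51.11347579956055)
((543.8919067382812, -122.79458618164062), 31.926673889160156)
((562.99462890625, 32.33080291748047), 52.656089782714844)
((715.6406860351562, -0.41885343194007874), 32.13212585449219)
((720.1671752929688, 240.0625762939453), 37.949337005615234)
((736.1658325195312, 77.3211898803711), 32.0689582824707)
```

View pics/e_top.png

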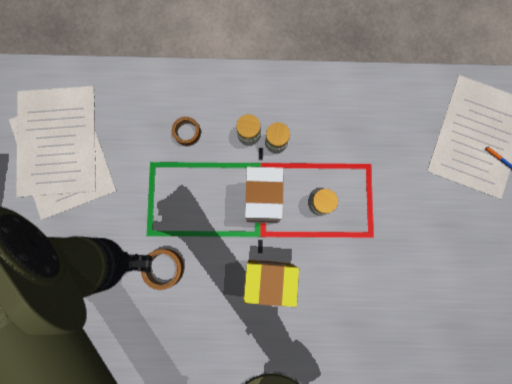

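The roll is at (364,282), with its edge about 35 mm clear of the bay. jar and carton positions match the first measurements. Next I go to the red side and push at about 172 mm high along +y, on the carton's middle (x = 542).

```bash
python3 - <<'E'
from h import *
r=.70710678;q=[0,r,r,0]
move_l((470,20,340),q,feed=250)
move_l((542,-62,320),q,feed=200)
move_l((542,-62,172),q,feed=150,stop_force=15)
o=get_obs();print(o['time_s'],np.round(o['position'],1),np.round(o['wrist_force'],1))
im=camera('scene');cv2.imwrite('pics/f_scene.png',im[:,:,::-1])
im=camera('wrist');cv2.imwrite('pics/f_wrist.png',im[:,:,::-1])
E
```

```text
13.2167 [542.7 -62.  173. ] [ 0.6 -0.6  0. ]
```

View pics/f_scene.png

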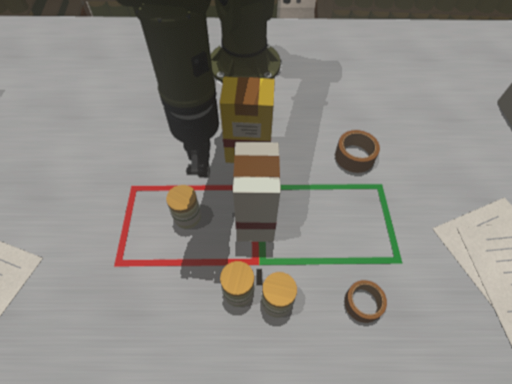

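View pics/f_wrist.png

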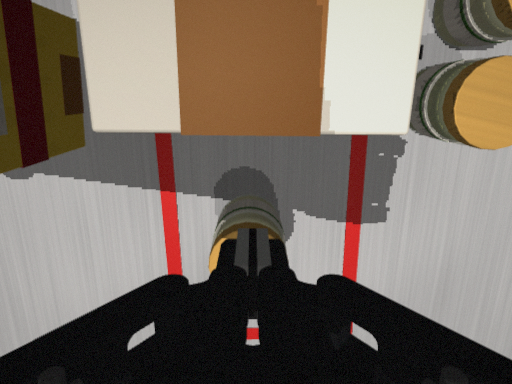

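Wrist view: the carton's top rear edge runs (93,131)–(417,133), level and centred at 255. The fingers at 253 are therefore square on its middle, and nothing lies between. Pushing now.

```bash
python3 - <<'E'
from h import *
for uv in[(93,131),(417,133)]:print(np.round(plane('wrist',uv,200)))
move_l((542,-25,172),feed=80)
ims=[]
for y in (25,62):
    print(move_l((542,y,172),feed=75,stop_force=35))
    o=get_obs();print(o['time_s'],np.round(o['position'],1),np.round(o['wrist_force'],1))
    im=camera('scene');cv2.imwrite(f'pics/g_{y}.png',im[:,:,::-1])
hold(0.6)
im=camera('scene');cv2.imwrite('pics/g_end.png',im[:,:,::-1])
cv2.imwrite('pics/g_all.png',np.hstack([cv2.imread(f'pics/g_{k}.png')[100:330,90:350] for k in(25,62,'end')]))
E
```

```text
[489.  -4. 200.]
[601.  -5. 200.]
False
14.7417 [541.9  24.7 171.9] [-0.2 -0.3 -0.3]
False
15.4333 [541.9  62.1 171.9] [ 0.9  0.5 -0.2]
```

View pics/g_all.png

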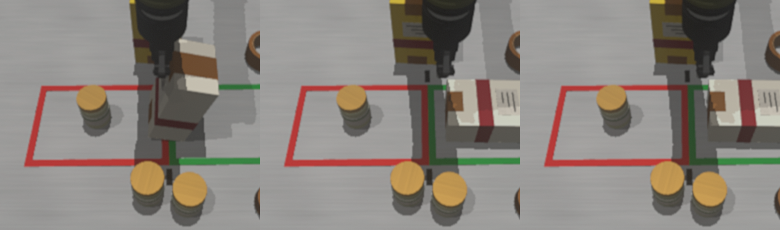

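The carton toppled and lies flat in the green bay, with the jars standing. Next I raise the arm clear and measure.

```bash
python3 - <<'E'
from h import *
move_l((542,40,300),feed=150)
move_l((470,-150,350),feed=250)
hold(0.3)
o=get_obs();print(o['time_s'],np.round(o['position'],1))
for n in('top','scene'):
    im=camera(n)[:,:,::-1];cv2.imwrite(f'pics/h_{n}.png',im)
t=cv2.imread('pics/h_top.png');s=cv2.imread('pics/h_scene.png')
cv2.imwrite('pics/h_topc.png',cv2.resize(t[140:260,135:285],None,fx=5,fy=5,interpolation=cv2.INTER_CUBIC))
cv2.imwrite('pics/h_scenec.png',cv2.resize(s[100:330,150:410],None,fx=3*.86,fy=3*.86,interpolation=cv2.INTER_CUBIC))
E
```

```text
18.4333 [ 470.2 -149.1  349.6]
```

View pics/h_topc.png

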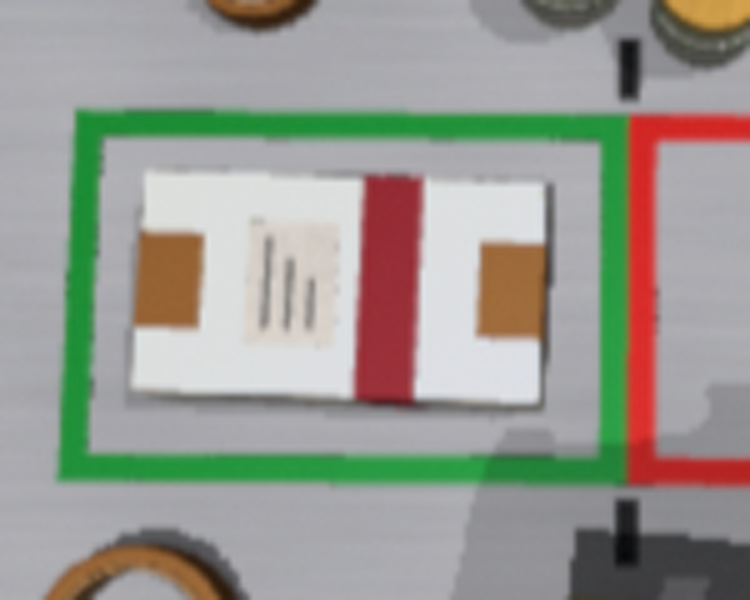

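View pics/h_scene.png

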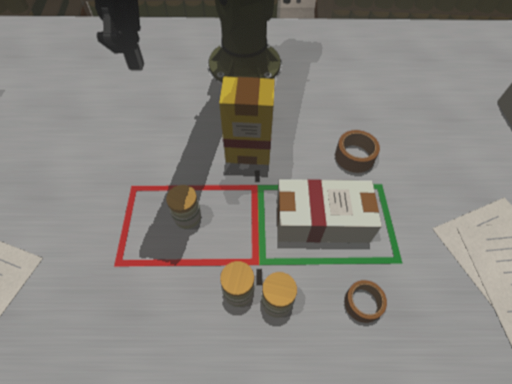

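View pics/h_top.png

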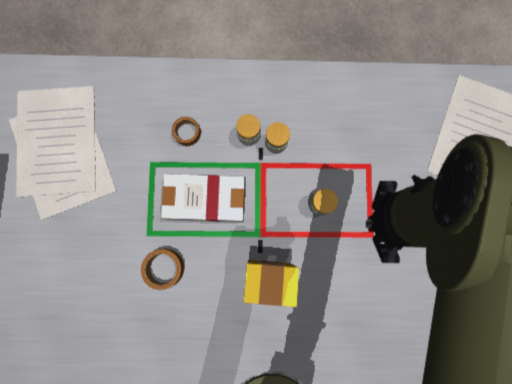

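```bash
python3 - <<'E'
from h import *
ft=lambda x,y:(135+(x+.5)/5-.5,140+(y+.5)/5-.5)
T=[ft(145,171),ft(547,182),ft(542,405),ft(130,388)]
S=[(379,212),(279,215),(279,180),(374,182)]  # near-cam = far x: (+x,+y),(+x,-y),(-x,-y),(-x,+y)
for a,b in zip(T,S):
    P,e=tri(a,b);print(np.round(P),round(e,1),np.round(plane('top',a,80)[:2]))
print('inner tape',[np.round(plane('top',ft(*u),0)[:2]).tolist() for u in[(102,137),(601,143),(601,457),(88,455)]])
for nm,a in[('held',(325,201)),('jarL',(248.3,126)),('jarR',(277.8,134.3))]:pass
m=cv2.inRange(cv2.cvtColor(cv2.imread('pics/h_top.png'),cv2.COLOR_BGR2HSV),(5,110,30),(22,255,255))
cs,_=cv2.findContours(m,cv2.RETR_EXTERNAL,cv2.CHAIN_APPROX_NONE)
for c in cs:
    if cv2.contourArea(c)>200: W=np.float32([plane('top',u,48)[:2] for u in c[:,0]]);print(np.round(cv2.minEnclosingCircle(W)[0],1),cv2.minEnclosingCircle(W)[1])
finish_job()
E
```

```text
[591. 270. 121.] 5.9 [599. 283.]
[592.  80. 110.] 3.9 [598.  83.]
[487.  84.  74.] 1.7 [487.  83.]
[492. 287.  76.] 3.8 [491. 284.]
inner tape [[631.0, 327.0], [634.0, 57.0], [465.0, 54.0], [460.0, 325.0]]
[337.    4.3] 61.70750427246094
[367.6 282. ] 52.18247604370117
[ 543.8 -123. ] 32.10379409790039
[546.1  99.4] 27.093050003051758
[715.9  -1. ] 32.37639236450195
[720.2 240.1] 37.949337005615234
[736.3  77.2] 31.94316864013672
the job is handed in; nothing more can be done
```

The job is done and handed in at about 18.5 s. I drew the large roll out of the green bay with shut fingertips in its core. I then pushed the white carton over from the red side at 172 mm height; nothing was picked up, and I didn't touch the carton once it was down.

**Last checks**
- **Carton:** it lies flat at x 487–599 and y 83–284. The tape's inner edges are at about x 460–634 and y 54–327, so it is at least 22 mm clear of the tape on every side.
- **Roll:** its centre is at (367,282), with the edge about 31–35 mm outside the bay.
- **Bystanders:** all three jars, the yellow carton and the small roll are within about 1 mm of where they were just before the push. The arm was clear of everything.

**Disagreement:** the two-view heights of the fallen carton matched 80 mm at only two corners (74 and 76 mm). The other two gave 110 and 121 mm because I read those scene-view corners roughly by eye, with ray misses of 4–6 mm. For all four corners I relied on the top view at 80 mm. It gives 112 × 201 mm against the true 110 × 200, which fits a carton lying flat.

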